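Slide a module carrier into a screened test box until it drops into the hidden nest

ROBOT

A 7-joint arm with a two-finger parallel gripper is mounted at the origin on a cart in front of the work surface, level with it; the furniture and walls round the work are solid. World frame = base frame: x ahead of the robot, y to its left, z up, the work surface at z = 0. Lengths are in mm, angles in rad, forces in N, time in s.
With the tool pointing down it reaches from about 400 to 925 mm from the base axis. Payload 5.6 kg.
Tool frame: the origin (TCP) lies at the very end of the fingers, on their centre line; the grasp point (between the pads) lies 19 mm behind it; z points along the fingers, y is the line along which they close (so a half turn about z gives the same grasp; the last joint's range is limited). The gripper opens to 85 mm and grips with 20 to 120 N. Pads are 22 mm wide; open, the fingers measure 114 mm over their backs; the gripper's body (76 mm by 85 mm) begins 54 mm behind the grasp point. The pads swing forward as they close: fully open they stand 13 mm farther back than shut.
Start: joints at [-1.309, 0.468, -0.012, 1.603, 0.006, 1.071, -0.056], TCP at [195.107, 620.034, 231.29] pointing down, gripper open.
Joint ranges: [-2.53, 2.53], [-0.31, 2.02], [-1.57, 1.55], [0.28, 2.44], [-1.29, 4.43], [0.15, 1.84], [-2.92, 2.92]. Speed limits (rad/s): [2.57, 2.57, 3.14, 3.14, 3.14, 3.14, 3.14].

INTERFACE

Orientations are given as a rotation vector (axis times angle).
In Python, from plant import ctrl, kinematics, imaging, sign_off, finder gives the robot as it stands. Calls block until the motion is done:
- ctrl.move_to(position, orientation): joint-space move of the TCP to a pose.
- ctrl.move_linear(position, frame=None, speed=150, force_limit=None): straight line of the TCP; frame=None keeps the orientation; speed is the mean speed in mm/s. With force_limit (N) it stops when the force on the tool has changed by that much, and returns True; else False.
- ctrl.goto_joints(angles): joint-space move.
- ctrl.command_gripper(opening, strength=None): finger opening in mm; strength is the grip in N (None keeps the last); returns when the fingers have stopped.
- ctrl.hold(seconds).
- kinematics.solve_ik(position, orientation): joint angles nearest the present ones, or None.
- ctrl.get_state(): the state.
- imaging.read_camera(name): name is "side" or "top" or "wrist"; returns a dict with "pixels" (400x640x3 uint8, blue, green, red), "range_z" (400x640 float32, mm along the optical axis (not along the pixel's ray), 0 where there is no reading), "vfov" (degrees; the focal length in pixels is half the picture's height over the tangent of half this angle, whatever the lens; pixels are square), "cx", "cy" (the principal point, pixels), "R" (3x3) and "t" (3): a world point X has camera coordinates R X + t; the wrist camera has in their place "mount" (4x4, takes a point from camera to tool coordinates, whose origin is the TCP and whose axes are the flange's). Camera axes: x right, y down, z forward; pixel columns grow to the right and rows downward; lengths in mm; the calibration is good to about 2 mm. A picture is of the moment at which its call begins: read the wrist's pose just before it.
A pose or a line that the arm cannot do raises ctrl.MotionError and nothing moves.
- sign_off(): hands the job in; it is judged then, once.
Trained networks look in a picture, given as the dict that the camera call returned (one of the last four; its "shot" number tells which), for a name from the list of things; names that differ only in an ending like _2 or _b are one class to them, and where a whole thing is asked for, a point or a joint stands for the part that bears it (a point fixed in the world has none). Each returns a list of dicts, best first, with "p" (0 to 1); they miss things now and then, are a little off and sometimes report something else, mostly with a low value. They report only what shows in the picture. A call takes as long as a camera call.
- finder.look_for(query, picture): "location" ([column, row] in pixels, amid what is visible of it).
- finder.cut_out(query, picture): "pixels" (400x640 bool, what is visible of it) and "location" ([column, row] in pixels, amid what is visible of it).
The state is a dict: "t": time; "joint_positions": joint angles; "joint_velocities": joint speeds; "tau": joint torques, N m; "tcp_pos": TCP position; "eef_rot": TCP orientation; "contact_force": force on the tool from outside, world axes, zero at the start; "ft_torque": the same for the moment, N m; "grip_width": finger opening in mm; "gripper_force": force on a finger pad.
Only numpy, scipy, OpenCV 4.12 (cv2) and the standard library are available. Lean on these libraries where they do the work, as an engineer would, in place of code of your own. Each camera call takes 0.05 s, during which the arm holds its last target. There are 200 camera calls.

TASK

Set the aluminium module carrier on the open deck of the screened test box, block end toward the mouth, and push it in under the hood by its black end plate until you feel its block drop into the hidden recess in the floor. Leave it sitting flat, fully down in the recess, and let go.

Things in the scene. Friction and masses are not known exactly. Their poses are not given: they have to be found in the camera images.
- carrier: Loose module carrier, about 0.3 kg, lying flat. Bare aluminium block 50 mm long (x), 44 wide (y), 26 high, dark grooves on top; a 14 mm wide tail (z 18 to 26) joins its back to a black end plate. Origin: centre of the block's underside; +x = nose, away from the plate; z up. Mass centre 13 to 17 mm behind the origin; it rests on the block alone. Lift it by the 44 mm width.
- end_plate (a point): Centre of the back face of the carrier's black upright end plate, 110 mm behind and 33 mm above the carrier's origin. The plate is 44 mm wide, 10 thick, 42 high (z 12 to 54 mm over the carrier's underside). Axes as the carrier. Push here, towards the nose. Keep the raised wrist clear of the white lamp arm that crosses above the rear right of the bench.
- test_box: Screened test box, fixed: grey base and hood, bare aluminium open deck in front, 110 mm wide, 275 long. Origin: on the bench below the mouth's centre (hood's front face); +x into the hood, z up. Deck top z 30 mm, open from x -150 to 0, going on inside at the same height. Hood 125 mm deep, roof top z 164, carrying handle on it to z 186, at x 36 to 104.
- mouth (a point): Middle of the mouth's lower edge, at deck height: box x 0, z 30 mm. The mouth is 61 mm wide and 45 high. Two rails 5 mm high on the deck guide the block: 50 mm apart from x -60 inwards; from there out to x -95 they flare to about 74 mm. Inside, the floor has a recess 56 mm long, 50 wide, 9 deep (floor z 21), out of sight; its near edge lies anywhere from 15 to 50 mm inside the mouth.
- brow (a point): Middle of the lower front edge of the roof's brow, which overhangs the deck by 40 mm: box x -40, z 153 mm. A hand must lean back 30 to 45 degrees to finish the push below it. Pushed, the block tips up to 14 degrees nose down over the recess (end plate rises about 20 mm), drops, and meets the far wall: 1 to 2 N friction becomes a firm stop. Seated, the plate is 19 to 60 mm before the mouth.

How it is judged:
By the outcome, as a careful person would: the job done as asked, in the order asked, and still so for the second after the job is handed in, with the robot touching nothing.
It also fails if it takes over 58 s, if anything falls off the work surface, if the arm or the gripper's body presses on something with over 40 N, if the wrist force passes 120 N, or if a joint passes its speed limit or range.

## Working session

There is one attempt and no reset: what is moved stays moved. The work goes in short steps, each a Python script; the robot and the scene stay as the last script left them, time stands still between calls to the robot, and variables do not carry over. Pictures are saved under pics/ and viewed, at most 10 in all, crops included, and the job is handed in when it is done.

```bash
ls; mkdir -p pics; cat > h.py <<'E'
import numpy as np, cv2
from plant import ctrl, kinematics, imaging, sign_off, finder
from scipy.spatial.transform import Rotation as Rot
def K(p):
    f=200/np.tan(np.radians(p["vfov"])/2); return f,p["cx"],p["cy"]
def cloud(p,st=None):
    f,cx,cy=K(p); v,u=np.mgrid[0:400,0:640]; z=p["range_z"].astype(float)
    P=np.stack([(u-cx)/f*z,(v-cy)/f*z,z],-1)
    if "R" in p: W=(P-np.array(p["t"]))@np.array(p["R"])
    else:
        M=np.array(p["mount"]); T=P@M[:3,:3].T+M[:3,3]
        W=T@Rot.from_rotvec(st["eef_rot"]).as_matrix().T+st["tcp_pos"]
    W[z<=0]=np.nan
    return W
E
python3 - <<'E'
from h import *
s=ctrl.get_state(); print(s["t"],s["tcp_pos"],s["eef_rot"],s["contact_force"])
ims=[]
for n in ["top","side"]:
    p=imaging.read_camera(n); W=cloud(p); np.save(n+"_W.npy",W); cv2.imwrite(n+"_raw.png",p["pixels"]); ims.append(p["pixels"].copy())
    print(n,p["vfov"],p["cx"],p["cy"],"cam pos",-np.array(p["R"]).T@np.array(p["t"]))
    for q in ["carrier","end_plate","test_box","mouth","brow"]:
        for r in finder.cut_out(q,p)[:2]:
            m=r["pixels"]; pts=W[m]; pts=pts[~np.isnan(pts[:,0])]
            print(n,q,round(r["p"],2),np.round(r["location"]),m.sum(),np.round(np.percentile(pts,[2,50,98],axis=0),0).tolist() if len(pts) else None)
            np.save(f"m_{n}_{q}.npy",m) if r is not None and r["p"]>.3 else 0
    cv2.imwrite(f"pics/{n}0.png",p["pixels"])
E
```

```text
pics
plant.py
0.0 [194.96176555 619.47393968 230.34767567] [-4.76977365e-01 -3.10503041e+00  2.81279419e-03] [-0.98283809  0.81292823 -0.24205691]
top 44.92132576225181 336.7400034226238 194.40211043812118 cam pos [ 296.23219957  -83.31458613 1132.57628991]
top carrier 0.63 [384. 227.] 761 [[440.0, -266.0, 2.0], [467.0, -179.0, 26.0], [495.0, -137.0, 54.0]]
top end_plate 0.88 [378. 227.] 751 [[440.0, -266.0, 1.0], [466.0, -178.0, 26.0], [494.0, -137.0, 54.0]]
top test_box 0.9 [233. 184.] 7811 [[472.0, 13.0, 12.0], [523.0, 154.0, 161.0], [586.0, 278.0, 168.0]]
top mouth 0.62 [231. 186.] 7797 [[471.0, 13.0, 13.0], [523.0, 154.0, 161.0], [586.0, 278.0, 168.0]]
top brow 0.93 [234. 181.] 7762 [[472.0, 12.0, 16.0], [523.0, 153.0, 161.0], [586.0, 277.0, 168.0]]
side 54.77924135038039 319.8480941773771 201.9704195643783 cam pos [ 100.07803221 -245.8938988   819.93400496]
side carrier 0.88 [352. 252.] 719 [[435.0, -266.0, 9.0], [464.0, -177.0, 26.0], [492.0, -138.0, 55.0]]
side carrier 0.29 [226. 166.] 7483 [[469.0, 12.0, 15.0], [512.0, 161.0, 90.0], [584.0, 278.0, 168.0]]
side test_box 0.75 [225. 166.] 7716 [[469.0, 12.0, 9.0], [513.0, 161.0, 85.0], [587.0, 280.0, 167.0]]
side mouth 0.8 [223. 165.] 7775 [[469.0, 11.0, 3.0], [513.0, 161.0, 83.0], [587.0, 281.0, 167.0]]
side brow 0.69 [352. 249.] 789 [[435.0, -266.0, 9.0], [464.0, -177.0, 26.0], [494.0, -136.0, 55.0]]
side brow 0.64 [226. 166.] 7708 [[469.0, 12.0, 8.0], [512.0, 161.0, 85.0], [589.0, 280.0, 167.0]]
```

View pics/top0.png

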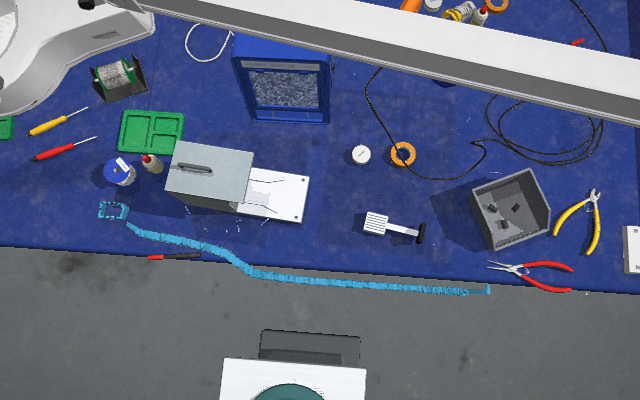

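View pics/side0.png

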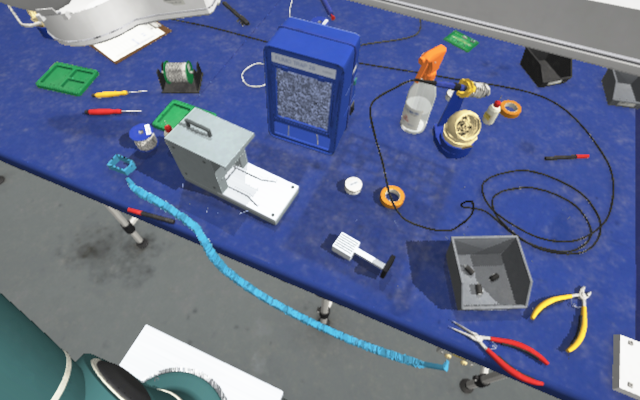

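```bash
python3 - <<'E'
import numpy as np,cv2
for n in ["top","side"]:
    W=np.load(n+"_W.npy")
    import os
    c=np.load(f"m_{n}_carrier.npy"); b=np.load(f"m_{n}_test_box.npy")
    P=W[c]; P=P[~np.isnan(P[:,0])]
    pl=P[(P[:,2]>46)&(P[:,2]<62)]; bl=P[(P[:,2]>20)&(P[:,2]<31)]
    for nm,q in (("plate",pl),("blk",bl)):
        print(n,nm,len(q),q.mean(0).round(1),cv2.minAreaRect(q[:,:2].astype(np.float32)))
    # box
    m=cv2.dilate(b.astype(np.uint8),np.ones((25,25)))>0
    P=W[m]; P=P[~np.isnan(P[:,0])]
    for nm,lo,hi in (("deck",26,34),("roof",159,169),("handle",176,195)):
        q=P[(P[:,2]>lo)&(P[:,2]<hi)]
        if len(q)>10: print(n,nm,len(q),q.mean(0).round(1),np.percentile(q,[1,99],axis=0).round(0).tolist(),cv2.minAreaRect(q[:,:2].astype(np.float32)))
E
```

```text
top plate 81 [ 455.4 -262.6   53. ] ((455.6353454589844, -262.96551513671875), (9.514628410339355, 40.5731201171875), 80.01886749267578)
top blk 608 [ 470.5 -182.3   25.4] ((467.87359619140625, -200.377197265625), (130.4648895263672, 43.532161712646484), 79.89144134521484)
top deck 2575 [522.   79.7  29.9] [[467.0, 8.0, 26.0], [580.0, 239.0, 34.0]] ((534.1066284179688, 188.42471313476562), (363.6147766113281, 111.15525817871094), 84.7276611328125)
top roof 3968 [533.8 197.6 163.7] [[478.0, 117.0, 160.0], [591.0, 281.0, 168.0]] ((535.059326171875, 199.27488708496094), (166.36471557617188, 111.06062316894531), 84.89363861083984)
top handle 130 [536.9 225.6 184.3] [[531.0, 193.0, 178.0], [543.0, 258.0, 188.0]] ((537.6746215820312, 226.06704711914062), (66.82221221923828, 8.706039428710938), 84.23272705078125)
side plate 83 [ 451.3 -262.1   53.7] ((453.0888671875, -262.1033630371094), (9.810722351074219, 38.182804107666016), 79.63607025146484)
side blk 570 [ 468.8 -180.5   26.2] ((465.9417419433594, -202.05494689941406), (131.96926879882812, 43.712337493896484), 79.73429107666016)
side deck 2429 [521.4  90.4  30.5] [[466.0, 8.0, 27.0], [580.0, 249.0, 34.0]] ((535.3045654296875, 218.498046875), (422.7593078613281, 112.49795532226562), 85.22132110595703)
side roof 2797 [531.1 195.3 164.6] [[477.0, 117.0, 160.0], [591.0, 282.0, 167.0]] ((534.4575805664062, 200.00611877441406), (166.74267578125, 112.57300567626953), 84.7632827758789)
side handle 107 [535.9 225.7 184.9] [[531.0, 194.0, 177.0], [542.0, 261.0, 189.0]] ((536.7314453125, 227.47019958496094), (67.30012512207031, 7.934752941131592), 83.99067687988281)
```

The top view shows the carrier block at about (375,222) with its plate at (421,233), so the nose points left. The box mouth faces right, with the deck at about (275,192). The side view agrees. Next I'll refine the box pose, check the lamp and check IK.

```bash
cat >> h.py <<'E'
BY=np.radians(84.8); U=np.array([np.cos(BY),np.sin(BY),0]); V=np.array([-U[1],U[0],0]); M0=np.array([530.9,157.3,0])
def box(x,y,z): return M0+x*U+y*V+np.array([0,0,z])
def ori(fwd,lean,flip=False):
    # tool z = forward*sin(lean) - up*cos(lean); tool y horizontal, across fwd
    f=np.array([np.cos(fwd),np.sin(fwd),0]); z=f*np.sin(lean)+np.array([0,0,-np.cos(lean)])
    y=np.array([-f[1],f[0],0])*(-1 if flip else 1); x=np.cross(y,z)
    return Rot.from_matrix(np.stack([x,y,z],1)).as_rotvec()
E
python3 - <<'E'
from h import *
W=np.load("top_W.npy"); 
P=W[~np.isnan(W[...,0])]
L=P[(P[:,2]>200)]
for y in range(-500,400,100):
    q=L[(abs(L[:,1]-y)<20)&(L[:,0]>300)]
    if len(q): print("lamp y",y,"xmin",q[:,0].min().round(),"z",q[:,2].min().round(),q[:,2].max().round())
loc=lambda P:np.stack([(P-M0)@U,(P-M0)@V,P[:,2]],1)
for n in("top","side"):
    P=np.load(n+"_W.npy"); P=P[~np.isnan(P[...,0])]; l=loc(P)
    d=l[(abs(l[:,2]-30)<4)&(l[:,0]>-165)&(l[:,0]<-15)&(abs(l[:,1])<70)]
    r=l[(abs(l[:,2]-164)<4)&(l[:,0]>-60)&(l[:,0]<140)&(abs(l[:,1])<70)]
    for nm,d,rg in(("deck",d,range(-145,-40,15)),("roof",r,range(-30,120,20))):
        e=[]
        for x in rg:
            s=d[abs(d[:,0]-x)<6][:,1]
            if len(s): e.append((x,s.min().round(1),s.max().round(1)))
        print(n,nm,e,"x",d[:,0].min().round(1),d[:,0].max().round(1))
p=imaging.read_camera("wrist"); print(np.array(p["mount"]).round(2))
cy=np.radians(79.9)
for flip in(0,1):
    print(flip,"grasp",kinematics.solve_ik([472,-170,60],ori(cy,0,flip)),"place",kinematics.solve_ik(box(-120,0,60),ori(BY,0,flip)))
    for le in(35,40,45):
        print(le,[None if (k:=kinematics.solve_ik(box(x,0,z),ori(BY,np.radians(le),flip))) is None else np.round(k,2).tolist() for x,z in((-260,120),(-240,63),(-29,63))])
E
```

```text
lamp y -400 xmin 548.0 z 535.0 607.0
lamp y -300 xmin 574.0 z 517.0 590.0
lamp y -200 xmin 600.0 z 203.0 574.0
lamp y -100 xmin 628.0 z 200.0 557.0
lamp y 0 xmin 654.0 z 200.0 540.0
lamp y 100 xmin 679.0 z 200.0 524.0
lamp y 200 xmin 708.0 z 436.0 494.0
lamp y 300 xmin 730.0 z 290.0 449.0
top deck [(-145, np.float64(-55.3), np.float64(55.3)), (-130, np.float64(-55.0), np.float64(54.7)), (-115, np.float64(-54.7), np.float64(55.4)), (-100, np.float64(-55.4), np.float64(55.0)), (-85, np.float64(-54.8), np.float64(54.9)), (-70, np.float64(-55.6), np.float64(54.7)), (-55, np.float64(-55.2), np.float64(54.9))] x -150.5 -15.0
top roof [(-30, np.float64(-55.7), np.float64(54.8)), (-10, np.float64(-55.0), np.float64(54.6)), (10, np.float64(-54.9), np.float64(54.8)), (30, np.float64(-54.7), np.float64(54.9)), (50, np.float64(-55.8), np.float64(55.1)), (70, np.float64(-55.3), np.float64(54.8)), (90, np.float64(-55.5), np.float64(54.8)), (110, np.float64(-55.8), np.float64(54.2))] x -40.9 125.4
side deck [(-145, np.float64(-54.7), np.float64(55.2)), (-130, np.float64(-56.5), np.float64(55.7)), (
[... 1266 characters left out ...]
8], [-0.15, 0.95, 0.88, 1.95, -1.27, 1.56, -1.78], [1.05, 1.39, -1.39, 2.0, 0.88, 0.73, 2.45]]
1 grasp [-0.39114416  0.63333735  0.85951759  2.11933622 -0.74476148  0.72276098
  0.78950834] place [-0.51474764  0.53955414  0.47280201  2.0569402  -0.40559508  0.63470726
  0.14092947]
35 [[-0.09, 0.66, 0.74, 1.96, -1.01, 1.29, 1.13], [0.04, 0.69, 0.5, 1.98, -1.01, 1.13, 1.13], [-0.03, 0.6, 0.08, 2.06, -1.06, 0.77, 0.84]]
40 [[-0.05, 0.71, 0.74, 1.94, -1.05, 1.39, 1.18], [0.07, 0.74, 0.51, 1.96, -1.06, 1.22, 1.19], [0.08, 0.63, -0.01, 2.06, -1.09, 0.8, 0.91]]
45 [[-0.02, 0.76, 0.75, 1.92, -1.1, 1.49, 1.23], [0.09, 0.79, 0.54, 1.94, -1.1, 1.32, 1.25], [0.16, 0.67, -0.06, 2.05, -1.13, 0.85, 0.99]]
```

```bash
cat >> h.py <<'E'
def S(tag=""):
    s=ctrl.get_state(); print(tag,"t%.1f"%s["t"],"tcp",np.round(s["tcp_pos"],1),"F",np.round(s["contact_force"],1),"w",round(s["grip_width"],1),"gf",np.round(s["gripper_force"],1)); return s
E
python3 - <<'E'
from h import *
cy=np.radians(79.9); o=ori(cy,np.radians(15),True); c=np.array([472.7,-159,0]); f=np.array([np.cos(cy),np.sin(cy),0])
g=c-12*f+[0,0,5]; ax=Rot.from_rotvec(o).as_matrix()[:,2]
s=S(); p0=np.array(s["tcp_pos"])
ctrl.move_linear(p0+[0,0,100]); S("up")
ctrl.move_to(g-ax*150,o); s=S("above")
p=imaging.read_camera("wrist"); W=cloud(p,s); cv2.imwrite("pics/w1.png",p["pixels"])
r=finder.cut_out("carrier",p)
if r:
    P=W[r[0]["pixels"]]; P=P[~np.isnan(P[:,0])]
    print(r[0]["p"])
    for lo,hi in((20,31),(46,60)):
        q=P[(P[:,2]>lo)&(P[:,2]<hi)]; print(len(q),q[:,2].mean() if len(q) else 0)
        l=np.stack([(q-c)@f,(q-c)@np.array([-f[1],f[0],0])],1)
        print("local extents",np.percentile(l,[1,99],axis=0).round(1).tolist())
        b=q[l[:,0]>-28]
        if len(b)>20: print(cv2.minAreaRect(((b-c)[:,:2]).astype(np.float32)))
E
```

```text
t0.7 tcp [195.1 620.  231.3] F [ 0.6 -0.3 -1.2] w 85.2 gf 0.0
up t1.5 tcp [194.9 619.5 330.2] F [-0.7 -0.4  0.5] w 85.2 gf 0.0
above t4.6 tcp [ 464.3 -208.3  149.9] F [0.8 0.5 0.7] w 85.5 gf 0.0
0.7
4907 26.182227178589322
local extents [[-101.8, -23.7], [21.7, 18.8]]
((2.0390872955322266, -2.7499313354492188), (50.116065979003906, 42.832366943359375), 80.06385803222656)
894 53.06055206601293
local extents [[-110.8, -23.4], [-101.4, 19.0]]
```

View pics/w1.png

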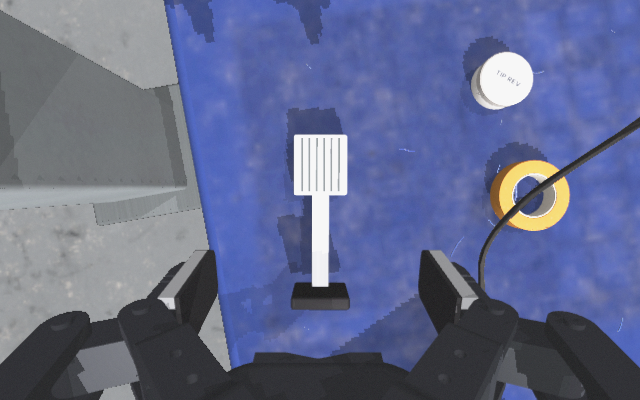

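The wrist view shows the carrier centred between the open fingers: block at (321,165), plate at (320,296), sizes as given. I'll grasp, lift and set it on the deck.

```bash
python3 - <<'E'
from h import *
cy=np.radians(80); L=np.radians(15); o=ori(cy,L,True); c=np.array([474.4,-161,0]); f=np.array([np.cos(cy),np.sin(cy),0])
g=c-12*f+[0,0,5]; ax=Rot.from_rotvec(o).as_matrix()[:,2]
ctrl.move_to(g-ax*70,o)
print(ctrl.move_linear(g,speed=80,force_limit=12)); S("down")
ctrl.command_gripper(30,50); S("grip")
ctrl.move_linear(g+[0,0,60],speed=80); s=S("lift")
p=imaging.read_camera("side"); W=cloud(p)
r=finder.cut_out("carrier",p)
for n in ("wrist","side"):
    p=imaging.read_camera(n) if n=="wrist" else p
    W=cloud(p,s); cv2.imwrite(f"pics/lift_{n}.png",p["pixels"]); r=finder.cut_out("carrier",p)
    if r:
        P=W[r[0]["pixels"]]; P=P[~np.isnan(P[:,0])]; l=np.stack([(P-c)@f,(P-c)@np.array([-f[1],f[0],0]),P[:,2]],1)
        l=l[(abs(l[:,1])<25)&(l[:,0]>-125)&(l[:,0]<40)]
        for x in range(-115,30,10):
            q=l[abs(l[:,0]-x)<5]
            if len(q)>3: print(n,x,len(q),"z95",np.percentile(q[:,2],95).round(1),"y",q[:,1].min().round(1),q[:,1].max().round(1))
E
```

```text
False
down t6.1 tcp [ 472.5 -173.2    5.3] F [-0.9  0.2  1.3] w 85.6 gf 0.0
grip t6.6 tcp [ 472.5 -173.     5.5] F [-0.   0.2  5.5] w 43.1 gf 51.8
lift t7.5 tcp [ 472.1 -172.5   64.8] F [-0.5 -0.7 -2.5] w 43.0 gf 51.0
wrist -45 778 z95 86.3 y -6.6 7.2
wrist -35 865 z95 86.4 y -6.6 7.2
wrist -25 1487 z95 86.4 y -21.1 21.5
wrist -15 2672 z95 86.6 y -21.5 21.7
wrist -5 2706 z95 86.6 y -21.6 21.7
wrist 5 2697 z95 86.6 y -21.8 22.1
wrist 15 2739 z95 86.6 y -22.0 22.3
wrist 25 1409 z95 86.5 y -21.8 21.6
side -45 778 z95 86.3 y -6.6 7.2
side -35 865 z95 86.4 y -6.6 7.2
side -25 1487 z95 86.4 y -21.1 21.5
side -15 2672 z95 86.6 y -21.5 21.7
side -5 2706 z95 86.6 y -21.6 21.7
side 5 2697 z95 86.6 y -21.8 22.1
side 15 2739 z95 86.6 y -22.0 22.3
side 25 1409 z95 86.5 y -21.8 21.6
```

View pics/lift_side.png

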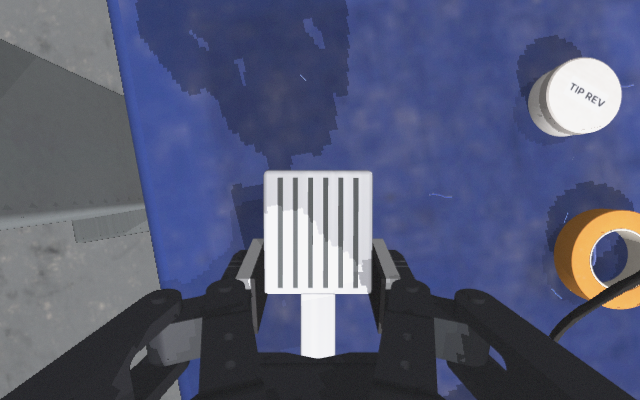

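The wrist picture shows the block held level and centred between the pads at (318,232), with its top at z 86.5. I'll place it on the deck.

```bash
python3 - <<'E'
from h import *
o=ori(BY,np.radians(15),True); s=ctrl.get_state(); p0=np.array(s["tcp_pos"])
ctrl.move_linear(p0+[0,0,40])
ctrl.move_to(box(-124,0,95),o); ctrl.hold(.3); S("over")
ctrl.move_linear(box(-124,0,45),speed=80)
print(ctrl.move_linear(box(-124,0,32),speed=20,force_limit=5)); S("down")
ctrl.command_gripper(70); S("open")
ax=Rot.from_rotvec(o).as_matrix()[:,2]
ctrl.move_linear(np.array(ctrl.get_state()["tcp_pos"])-ax*130,speed=150); s=S("retreat")
p=imaging.read_camera("wrist"); cv2.imwrite("pics/placed.png",p["pixels"]); W=cloud(p,s)
P=W[~np.isnan(W[...,0])]; l=np.stack([(P-M0)@U,(P-M0)@V,P[:,2]],1)
for nm,lo,hi,a,b in(("block",50,62,-145,-80),("tail",50,62,-205,-145),("plate",78,92,-250,-190),("deck",26,33,-145,-60)):
    q=l[(l[:,2]>lo)&(l[:,2]<hi)&(l[:,0]>a)&(l[:,0]<b)&(abs(l[:,1])<40)]
    if len(q)>5: print(nm,len(q),np.percentile(q,[1,50,99],axis=0).round(1).tolist(),cv2.minAreaRect(q[:,:2].astype(np.float32)))
E
```

```text
over t9.3 tcp [519.7  32.5  95.1] F [-0.6 -0.9 -2.1] w 42.7 gf 51.2
True
down t10.6 tcp [519.7  34.   35.5] F [-0.1  0.2  3.8] w 42.8 gf 52.1
open t11.0 tcp [518.9  34.   34.7] F [ 0.7 -0.4  1. ] w 69.9 gf 0.0
retreat t12.0 tcp [515.3   1.  159.5] F [ 0.3 -0.2  0.3] w 70.2 gf 0.0
block 3942 [[-143.1, -21.4, 54.3], [-113.5, 0.5, 56.3], [-87.8, 21.9, 57.9]] ((-116.0971450805664, 0.26389312744140625), (57.17041015625, 43.71173858642578), 0.3061669170856476)
tail 1408 [[-204.3, -6.4, 54.6], [-175.0, 0.4, 56.1], [-145.4, 6.6, 57.7]] ((-175.11378479003906, 0.0862889289855957), (59.7560920715332, 13.046310424804688), 0.06573367118835449)
plate 1023 [[-221.0, -21.3, 78.4], [-215.4, 0.5, 83.8], [-211.5, 21.6, 85.5]] ((-216.23080444335938, 0.12950897216796875), (43.86796188354492, 10.097325325012207), 89.73637390136719)
deck 5267 [[-144.7, -39.4, 28.6], [-94.8, -0.2, 30.2], [-60.7, 39.7, 32.0]] ((-102.48313903808594, -0.027820587158203125), (79.80091094970703, 84.95880126953125), 89.87683868408203)
```

View pics/placed.png

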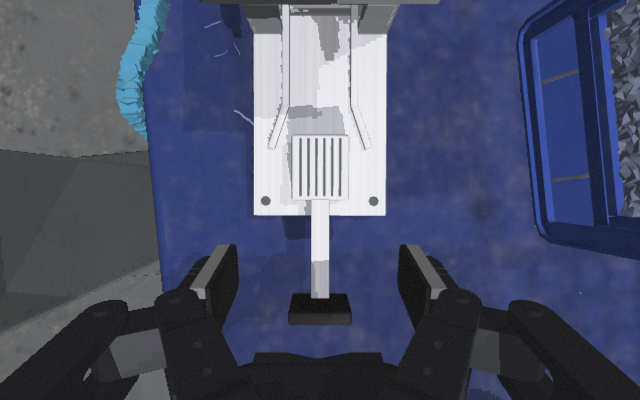

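The carrier is straight and centred on the deck: block at (320,167) in front of the flared rails, plate at (320,308). Its origin is at box x of about -111. Now I'll push it in.

```bash
python3 - <<'E'
from h import *
o=ori(BY,np.radians(42),True)
ctrl.command_gripper(0,40)
ctrl.move_to(box(-270,0,130),o); S("back")
ctrl.move_linear(box(-250,0,62),speed=120); S("low")
bx=lambda:round(float((np.array(ctrl.get_state()["tcp_pos"])-M0)@U),1)
ctrl.move_linear(box(-150,0,62),speed=40,force_limit=12); print(bx()); S()
x=bx()
while x<-40:
    t=min(x+10,-36)
    hit=ctrl.move_linear(box(t,0,62),speed=30,force_limit=9)
    s=ctrl.get_state(); x=bx(); F=np.array(s["contact_force"]); print(x,round(s["tcp_pos"][2],1),"Fu %.1f Fv %.1f Fz %.1f"%(F@U,F@V,F[2]),hit)
    if hit: break
    if abs(x-t)>6: break
S("end")
p=imaging.read_camera("side"); cv2.imwrite("pics/push_side.png",cv2.resize(p["pixels"][90:240,150:350],(800,600)))
E
```

```text
back t13.6 tcp [ 506.7 -110.9  130.1] F [0.5 0.5 0.6] w -0.3 gf 0.0
low t14.3 tcp [508.4 -91.9  62.2] F [ 0.2 -0.4  1. ] w -0.2 gf 0.0
-150.1
 t17.0 tcp [517.3   7.8  62. ] F [-0.5 -1.8 -0.1] w -0.3 gf 0.7
-139.3 62.1 Fu 0.4 Fv -0.3 Fz 0.1 False
-128.7 62.1 Fu 1.4 Fv -0.6 Fz 0.9 False
-118.1 62.1 Fu 0.6 Fv 0.2 Fz 1.1 False
-107.5 62.1 Fu 0.2 Fv -0.6 Fz -0.4 False
-96.9 62.1 Fu 0.1 Fv 0.3 Fz -0.2 False
-86.3 62.1 Fu 0.6 Fv -0.3 Fz 0.3 False
-75.7 62.1 Fu -0.3 Fv -0.2 Fz -0.0 False
-65.1 62.1 Fu 0.8 Fv -0.9 Fz 0.3 False
-54.5 62.1 Fu 0.6 Fv -0.6 Fz 0.4 False
-44.5 62.0 Fu -1.5 Fv -0.1 Fz 0.3 False
-43.4 61.0 Fu -1.2 Fv 0.2 Fz -0.4 True
end t22.2 tcp [527.3 114.1  61. ] F [-0.3 -1.2 -0.4] w 0.4 gf 0.9
```

View pics/push_side.png

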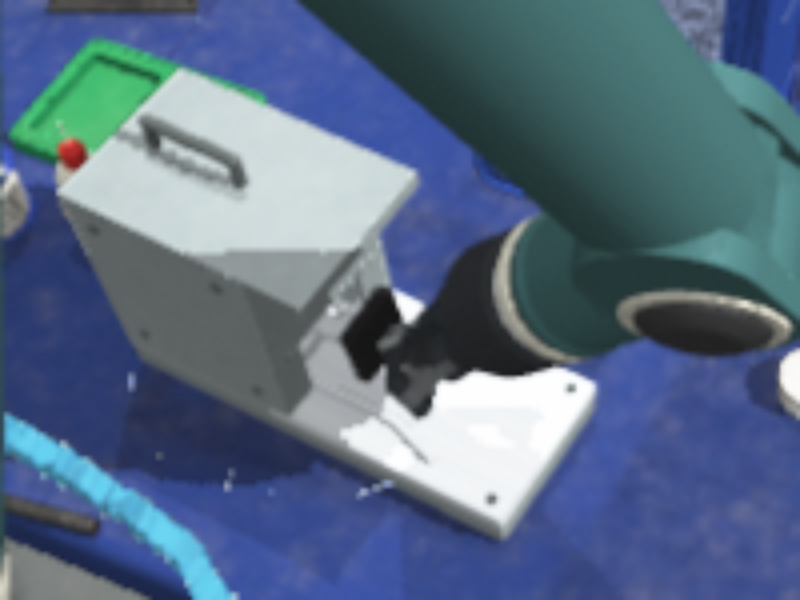

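The carrier is in under the hood, with its plate at (370,330) in front of the mouth, and there was a force stop at TCP x -43. I'll back off and measure the plate height to see whether it is seated.

```bash
python3 - <<'E'
from h import *
ctrl.move_linear(box(-150,0,62),speed=120); s=S()
for n in("side","top","wrist"):
    s=ctrl.get_state(); p=imaging.read_camera(n); W=cloud(p,s); P=W[~np.isnan(W[...,0])]; l=np.stack([(P-M0)@U,(P-M0)@V,P[:,2]],1)
    if n!="top": cv2.imwrite(f"pics/seat_{n}.png",p["pixels"] if n=="wrist" else cv2.resize(p["pixels"][90:240,150:350],(800,600)))
    q=l[(l[:,2]>40)&(l[:,2]<120)&(l[:,0]>-75)&(l[:,0]<-15)&(abs(l[:,1])<26)]
    if len(q)>3: print(n,len(q),np.percentile(q,[2,50,98],axis=0).round(1).tolist())
    # back-face tilt: x vs z
    b=q[(abs(q[:,1])<18)]
    for z in range(40,110,5):
        k=b[abs(b[:,2]-z)<2.5]
        if len(k): print("  z",z,len(k),"x",k[:,0].min().round(1),np.median(k[:,0]).round(1))
    d=l[(abs(l[:,2]-30)<6)&(l[:,0]>-140)&(l[:,0]<-100)&(abs(l[:,1])<50)]; print("deck z",np.median(d[:,2]).round(2) if len(d) else None)
E
```

```text
t23.3 tcp [517.2   9.   62.1] F [-0.2  0.7  0.1] w 0.0 gf 0.0
side 190 [[-42.6, -19.3, 42.2], [-40.6, 3.7, 64.9], [-31.7, 22.5, 77.2]]
  z 40 4 x -42.7 -41.9
  z 45 14 x -42.6 -41.5
  z 50 17 x -42.5 -41.3
  z 55 15 x -42.0 -41.1
  z 60 7 x -42.4 -41.1
  z 65 17 x -42.6 -41.7
  z 70 12 x -42.3 -41.2
  z 75 52 x -42.3 -37.5
  z 80 2 x -42.6 -38.3
deck z 30.68
deck z 29.79
wrist 3905 [[-44.3, -19.8, 41.3], [-43.1, 1.1, 64.5], [-35.1, 21.8, 75.9]]
  z 40 133 x -45.0 -43.4
  z 45 315 x -45.0 -43.3
  z 50 317 x -44.8 -43.3
  z 55 334 x -44.9 -43.3
  z 60 359 x -44.8 -43.3
  z 65 394 x -44.9 -43.4
  z 70 404 x -44.6 -43.3
  z 75 985 x -44.7 -40.4
deck z 30.22
```

View pics/seat_wrist.png

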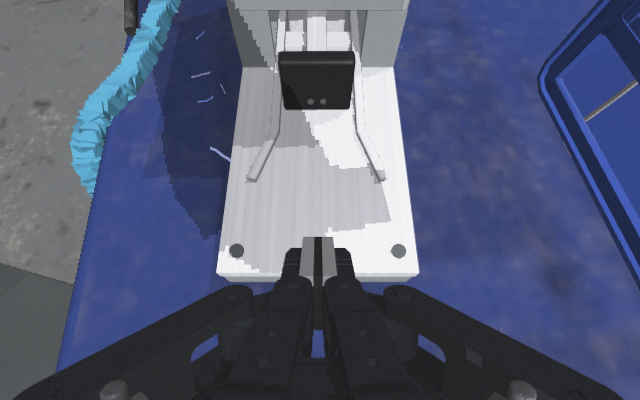

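View pics/seat_side.png

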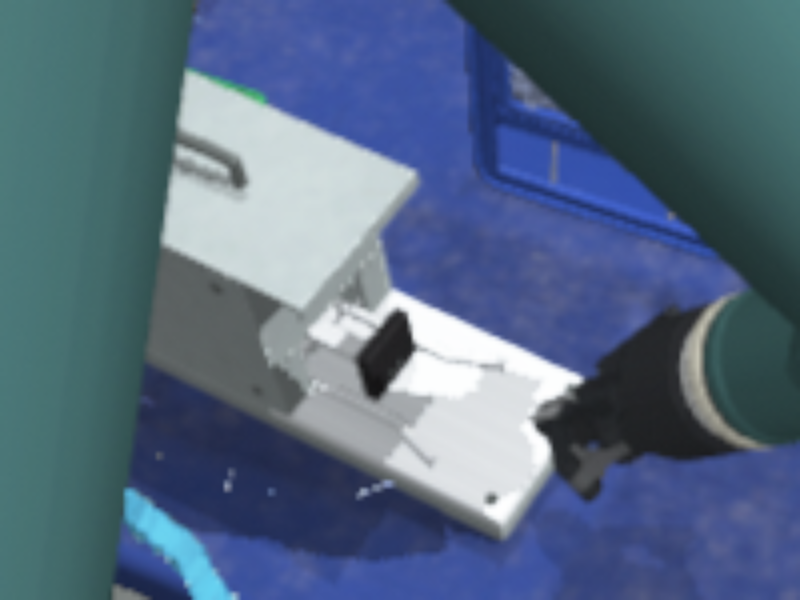

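The plate's top is at z 75.9 and its back face is vertical at x -43. It would be at 84 on the deck and 75 when seated, so the block is flat and down in the recess, and the gripper is clear.

```bash
python3 -c "
from h import *
print(sign_off())"
```

```text
the job is handed in; nothing more can be done
None
```

The carrier was set on the deck and pushed in until its block dropped into the recess; the last measurement showed it flat and fully down, with the gripper clear, and I handed it in after about 23 s on the robot's clock.

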